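# Load the tester's cells and hold its cover over the screw holes

### The arm

A 6-joint arm with a two-finger parallel gripper is mounted at the origin on the work surface. World frame = base frame: x ahead of the robot, y to its left, z up, the work surface at z = 0. Lengths are in m, angles in degrees, forces in N, time in s.
With the tool pointing down it reaches from about 0.3 to 0.75 m from the base axis. Payload 8.5 kg.
Tool frame: the origin (TCP) lies midway between the tips of the shut fingers; the grasp point (between the pads) lies behind it (grasp_offset is the z of the grasp point in the tool frame, in m); z points along the fingers, y is the direction in which the jaws open and shut (so a half turn about z gives the same grasp; the last joint's range is limited). The gripper opens to 85 mm and grips with 20 to 120 N. Pads are 22 mm wide; open, the fingers measure 114 mm over their backs; the gripper's body (76 mm by 85 mm) begins 54 mm behind the grasp point. The pads swing forward as they close: fully open they stand 13 mm farther back than shut.
Start: joints at [63.295, 21.807, 74.336, -0, 83.858, -12.336], TCP at [0.136, 0.533, 0.231] pointing down, gripper open.
Joint ranges: [-178.18, 178.18], [-50.72, 133.34], [12.68, 142.11], [-81.47, 261.47], [9.98, 163.14], [-165.26, 165.26]. Speed limits (degrees/s): [136.94, 136.94, 180, 180, 180, 180].

### API

Orientations are given as a 3x3 rotation matrix whose columns are the frame's x, y, z axes.
In Python, from rig import * gives the robot as it stands.
- The arm moves only by the shell command python3 -m pendant 'ROWS' [FORCE]. ROWS is JSON, one flat list of numbers, 7 for each row, row after row: the finger opening in mm, from 0 to 85.4, then the shift along the tool's x, y, z in units of 50 mm (1.0 is 50 mm), then the turn, a rotation vector about the tool's x, y, z in units of 8 degrees (1.0 is 8 degrees). In form: [hand, dx, dy, dz, wx, wy, wz, hand, dx, dy, dz, wx, wy, wz, ...]. A call has 1 to 12 rows; each row shifts and turns the commanded pose from where the row before left it, along the tool's axes as they then stand; what a row does not reach is not made up. A row lasts 1/10 s, in which the tool goes at most 50 mm and 8.59 degrees, less where a joint would pass 70% of its speed; a pose out of reach is approached as far as the arm can. A call is refused whole if a number of a shift passes 1 or a number of a turn 1, either way. A call with a gripper value outside its range is refused whole. The fingers move at their own pace and stop on an object; FORCE is the grip in N (left out, the last holds). Time passes only in rows, so rows that do not move let the fingers close. It gives the time, the measured TCP pose, the force and the opening at its end, in the units of the state.
- observe(): the state, without advancing time (a new reading comes with each control period).
- get_image(name): name is "scene" or "top" or "wrist"; returns a dict with "frame" (420x560x3 uint8, red, green, blue), "depth" (420x560 float32, m along the optical axis (not along the pixel's ray), 0 where there is no reading), "K" (3x3 intrinsics, pixels), "rvec" (rotation vector, rad) and "tvec" (3), from world to camera coordinates, as OpenCV has them. Camera axes: x right, y down, z forward; pixel columns grow to the right and rows downward; lengths in m; the calibration is good to about 2 mm. The wrist camera is an equidistant fisheye: a pixel r from the principal point sees the ray r / f radians off the axis. A picture is of the moment at which its call begins.
- close_job(): hands the job in, once; it reports no verdict.
The state is a dict: "time_s": time; "q": joint angles; "qvel": joint speeds; "joint_efforts": joint torques, N m; "position": TCP position; "tool_rot": TCP orientation; "ft_force": force on the tool from outside, world axes, zero at the start; "wrist_torque": the same for the moment, N m; "grip_width": finger opening in m.
Only numpy, scipy, OpenCV 4.12 (cv2) and the standard library are available. Lean on these libraries where they do the work, as an engineer would, in place of code of your own. Each camera call takes 0.05 s, during which the arm holds its last target.

### The job

Drop the two green cells from the charging dock, one at a time and button end up, into the two bores of the tester housing so that both go fully down. Then pick up the cover plate by its grip rib and hold it level and still about 15 mm above the housing, touching nothing below, orange end over orange end and its four holes exactly over the four threaded holes, ready for a colleague to drive the screws: finish while holding it there. Leave the red spent cell in the dock and everything else where it is.

Things in the scene. Friction and masses are not known exactly. Their poses are not given: they have to be found in the camera images.
- housing: battery housing of a cable tester, fixed to the bench: dark grey block 160 (x) x 104 (y) x 62 (z) mm with blue side panels; origin at the centre of its underside, x along its length towards its orange-striped end, z up. Its flat top, 62 mm above the bench, has two round cell bores on its long centre line and a brass-ringed threaded hole near each corner.
- bore0 (a point): centre of the mouth (level with the housing's top) of the bore nearer the orange end, 32 mm from the housing's centre; bore 31 mm across, 52 mm deep, flat floor 10 mm above the bench, chamfered mouth
- bore1 (a point): the same for the other bore, 32 mm from the housing's centre the other way
- cover: loose dark-grey metal cover plate, about 0.2 kg, 144 (x) x 94 (y) x 5 (z) mm, lying flat on the bench, with a 9 to 10 mm through hole near each corner and a yellow upright grip rib in the middle of its top; origin at the centre of its underside, z up, x along its length towards the end with the orange patch on top
- cover_grip (a point): centre of the cover's grip rib, 21 mm above the cover's underside; the rib is 56 mm long (cover x), 12 mm thick (cover y) and 32 mm high (5 to 37 mm above the underside); same axes as the cover
- thread0 (a point): centre of the threaded hole (6 mm, brass ring) at the housing's (+x, +y) corner, on its top face, at (60, 36, 62) mm in the housing's axes
- cover_hole0 (a point): centre of the cover's (+x, +y) hole at its underside, at (60, 36, 0) mm in the cover's axes; belongs over thread0
- thread1 (a point): centre of the threaded hole (6 mm, brass ring) at the housing's (-x, +y) corner, on its top face, at (-60, 36, 62) mm in the housing's axes
- cover_hole1 (a point): centre of the cover's (-x, +y) hole at its underside, at (-60, 36, 0) mm in the cover's axes; belongs over thread1
- thread2 (a point): centre of the threaded hole (6 mm, brass ring) at the housing's (-x, -y) corner, on its top face, at (-60, -36, 62) mm in the housing's axes
- cover_hole2 (a point): centre of the cover's (-x, -y) hole at its underside, at (-60, -36, 0) mm in the cover's axes; belongs over thread2
- thread3 (a point): centre of the threaded hole (6 mm, brass ring) at the housing's (+x, -y) corner, on its top face, at (60, -36, 62) mm in the housing's axes
- cover_hole3 (a point): centre of the cover's (+x, -y) hole at its underside, at (60, -36, 0) mm in the cover's axes; belongs over thread3
- cell_a_mid (a point): good cell, green with a copper band near the top: upright cylinder 26 mm across, 50 mm tall (its top 2 mm a 9 mm steel button), 65 g; this point is its centre, 25 mm above its foot, its z towards the button end. At first it stands in the charging dock, any of three places 75 mm apart in a row, foot 6 mm above the bench
- cell_b_mid (a point): good cell, green with a copper band near the top: upright cylinder 26 mm across, 50 mm tall (its top 2 mm a 9 mm steel button), 65 g; this point is its centre, 25 mm above its foot, its z towards the button end. At first it stands in the charging dock, any of three places 75 mm apart in a row, foot 6 mm above the bench
- cell_spent_mid (a point): spent cell, to be left in the dock, red with a copper band near the top: upright cylinder 26 mm across, 50 mm tall (its top 2 mm a 9 mm steel button), 65 g; this point is its centre, 25 mm above its foot, its z towards the button end. At first it stands in the charging dock, any of three places 75 mm apart in a row, foot 6 mm above the bench
- dock: black charging dock fixed to the bench, 210 (x) x 60 (y) x 16 (z) mm, origin at the centre of its underside; three pockets 29 mm across and 10 mm deep in a row along its x, one cell in each
- screwdriver: an orange-handled screwdriver lying on the bench; a bystander, not to be disturbed
- tape_measure: a yellow tape measure, 62 x 34 x 60 mm; a bystander, not to be disturbed
- meter: a red hand meter, 130 x 70 x 40 mm, lying flat; a bystander, not to be disturbed
- screw_tray: a small blue open tray of screws, 90 x 70 x 20 mm; a bystander, not to be disturbed
- cable_stripper: a flat blue cable stripper, about 120 x 46 x 24 mm; a bystander, not to be disturbed
- contact_spray: a blue can standing upright, 48 mm across, 120 mm tall; a bystander, not to be disturbed

How it is judged:
By the outcome, as a careful person would: the job done as asked, in the order asked, and still so for the second after the job is handed in, while the arm keeps its last pose, push and grip.
It also fails if it takes over 64 s, if anything falls off the work surface, if the arm or the gripper's body presses on something with over 40 N, if the wrist force passes 120 N, or if a joint passes its speed limit or range.

## Working session

There is one attempt and no reset: what is moved stays moved. The work goes in short steps, Python scripts to look and compute and a shell command to move; the robot and the scene stay as the last step left them, time stands still between calls to the robot, and variables do not carry over. Pictures are saved under pics/ and viewed, and the job is handed in when it is done.

```bash
ls; mkdir -p pics
python3 - <<'E'
from rig import *
import cv2,numpy as np
s=observe()
print({k:(np.round(v,4).tolist() if not isinstance(v,(int,float)) else v) for k,v in s.items()})
try: print(grasp_offset)
except Exception as e: print(e)
for n in ["scene","top","wrist"]:
    im=get_image(n)
    cv2.imwrite(f"pics/{n}0.png",im["frame"][:,:,::-1])
    print(n,im["K"].tolist(),im["rvec"],im["tvec"])
    np.savez(f"{n}0.npz",**im)
E
```

```text
pics
{'time_s': 0.0, 'q': [63.2945, 21.8435, 74.3835, 0.001, 83.8591, -12.3347], 'qvel': [0.0405, -0.0293, 0.0259, -0.0225, 0.0757, 0.0326], 'joint_efforts': [0.0, -44.8467, -23.1281, -0.0002, 0.0049, 0.0], 'position': [0.1364, 0.5325, 0.2307], 'tool_rot': [[-0.9687, 0.2482, -0.0007], [0.2482, 0.9687, -0.0013], [0.0003, -0.0015, -1.0]], 'ft_force': [-0.2303, -0.7315, 0.1334], 'wrist_torque': [-0.0176, 0.0304, 0.0129], 'grip_width': 0.08528096457000307}
-0.0187
scene [[416.78054980728507, 0.0, 285.8141259736537], [0.0, 416.78054980728507, 203.76140395782096], [0.0, 0.0, 1.0]] [ 1.35176778  2.32636743 -0.78879774] [ 0.22158701 -0.37789327  1.50053686]
top [[440.2673500532486, 0.0, 281.5992483808722], [0.0, 440.2673500532486, 208.47075125403939], [0.0, 0.0, 1.0]] [ 2.10028202 -2.1196997   0.22409271] [0.07166321 0.56899452 1.0797893 ]
wrist [[325.19226210127806, 0.0, 278.81815551711105], [0.0, 325.19226210127806, 214.31614035225516], [0.0, 0.0, 1.0]] [-2.27581876 -1.76533253 -0.2787716 ] [-0.55053048 -0.0404344   0.38061437]
```

View pics/top0.png

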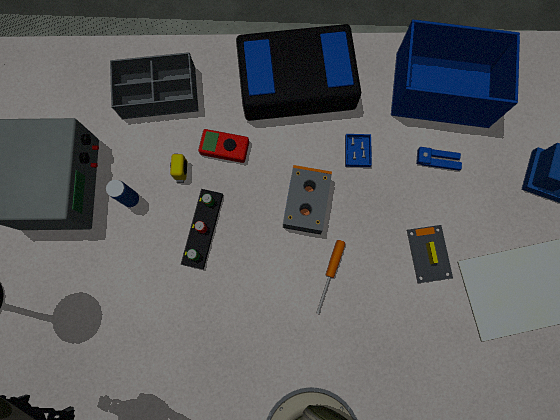

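View pics/scene0.png

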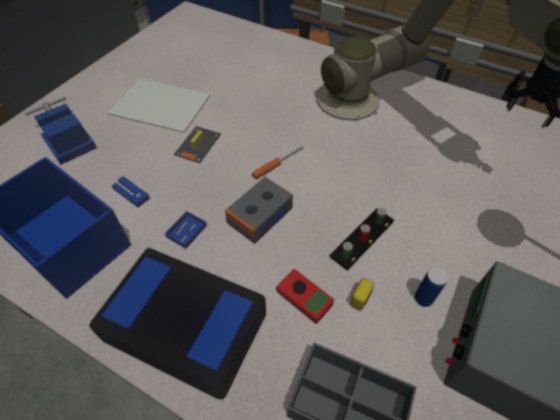

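View pics/wrist0.png

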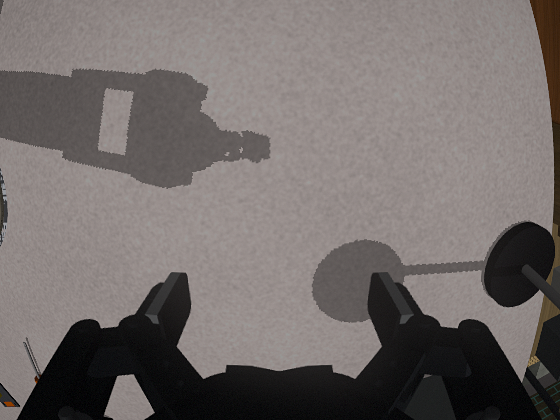

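The top view shows the dock around (202,228), with cells at (207,199) green, (200,227) red and (192,254) green. The housing is at (308,200) with its orange end up, and the cover is at (430,254) with its orange end up. I'll enlarge these.

```bash
cat > h.py <<'E'
import numpy as np,cv2
def load(n): return dict(np.load(n))
def px2w(im,u,v,z,fish=False):
    K=im["K"];R,_=cv2.Rodrigues(im["rvec"]);t=im["tvec"].ravel()
    a=(u-K[0,2])/K[0,0];b=(v-K[1,2])/K[1,1]
    if fish:
        r=np.hypot(a,b); d=np.array([np.sin(r)*a/r,np.sin(r)*b/r,np.cos(r)]) if r>1e-9 else np.array([0,0,1.])
    else: d=np.array([a,b,1.])
    c=-R.T@t; d=R.T@d
    return c+d*(z-c[2])/d[2]
def crop(im,u0,v0,u1,v1,s,name):
    c=im["frame"][v0:v1,u0:u1,::-1]; c=cv2.resize(c,None,fx=s,fy=s,interpolation=cv2.INTER_CUBIC)
    for u in range((u0//10+1)*10,u1,10):
        cv2.putText(c,str(u),(int((u-u0)*s)-10,9),0,.33,(0,255,255),1); cv2.line(c,(int((u-u0+.5)*s),10),(int((u-u0+.5)*s),16),(0,255,255),1)
    for v in range((v0//10+1)*10,v1,10):
        cv2.putText(c,str(v),(0,int((v-v0+.5)*s)+3),0,.33,(0,255,255),1); cv2.line(c,(24,int((v-v0+.5)*s)),(30,int((v-v0+.5)*s)),(0,255,255),1)
    cv2.imwrite("pics/"+name,c)
E
python3 - <<'E'
from h import *
im=load("top0.npz")
crop(im,275,155,345,245,6,"c_h.png")
crop(im,175,180,230,275,6,"c_d.png")
crop(im,398,218,460,290,8,"c_c.png")
E
```

```text
(no output)
```

View pics/c_h.png

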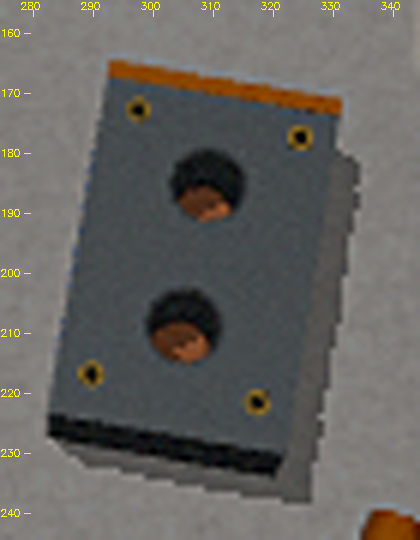

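View pics/c_d.png

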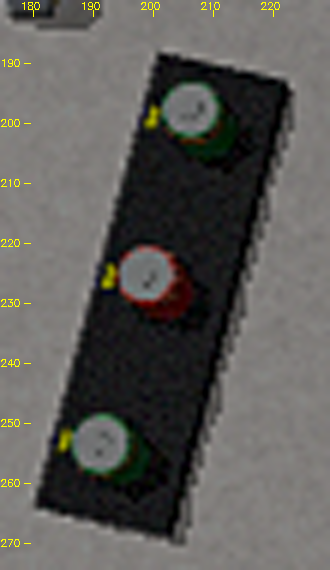

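View pics/c_c.png

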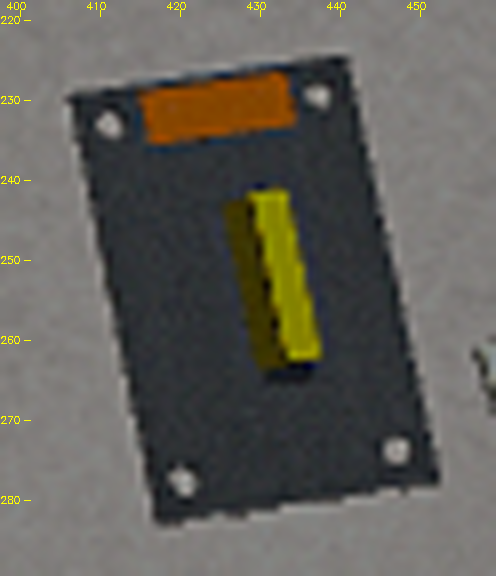

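Run:
```python
from h import *
im=load("top0.npz")
P=lambda u,v,z:px2w(im,u,v,z)[:2]*1000
def fit(local,w):
    l=np.array(local,float);w=np.array(w);lc=l.mean(0);wc=w.mean(0)
    H=(l-lc).T@(w-wc);a=np.arctan2(H[0,1]-H[1,0],H[0,0]+H[1,1])
    R=np.array([[np.cos(a),-np.sin(a)],[np.sin(a),np.cos(a)]]);t=wc-R@lc
    print("pos",t.round(1),"yaw",np.degrees(a).round(2),"res",(w-(l@R.T+t)).round(1).tolist());return t,R
L=[(60,36),(60,-36),(-60,36),(-60,-36)]
t,R=fit(L,[P(297.5,172.67,.062),P(324.5,177.3,.062),P(289.67,216.83,.062),P(317.3,221.5,.062)])
print("bores",(R@[32,0]+t).round(1),(R@[-32,0]+t).round(1),P(309.2,185.5,.062),P(305.2,208.8,.062))
fit(L,[P(411.25,233,.003),P(437.25,229.6,.003),P(420.25,277.75,.003),P(447,273.75,.003)])
print("rib top",P(433.1,252,.037))
for p in [(206.3,197.7),(199,225),(191.3,253.5)]: print("cell",P(*p,.054))
d=im["depth"]
for n,(u,v) in dict(can=(115,187),tape=(178,165),meter=(222,143),tray=(357,150)).items(): 
  print(n,P(u,v,.06),d[v,u])
```

```text
pos [599.6  -0.6] yaw -10.57 res [[0.1, -0.1], [-0.1, 0.0], [-0.2, 0.1], [0.2, 0.0]]
bores [631.1  -6.5] [568.2   5.3] [630.0524639   -6.31221671] [567.84788885   5.41688194]
pos [ 456.2 -325. ] yaw 7.45 res [[0.2, -0.3], [-0.5, 0.4], [-0.1, -0.0], [0.4, 0.0]]
rib top [ 455.77374463 -324.69477998]
cell [601.67845436 263.32984654]
cell [529.29855107 280.25436788]
cell [455.74839157 297.65466854]
can [631.27022801 502.17396196] 1.0921657
tape [689.95211574 339.5886562 ] 1.17051
meter [750.39909891 224.28978165] 1.2058767
tray [ 727.291433   -136.06397925] 1.2403903
```

```bash
cat > goto.py <<'E'
# prints tool-frame shift (units of 50mm) and turn (units 8 deg) to reach x y z(mm) with tool-x yaw deg
import sys,numpy as np
from scipy.spatial.transform import Rotation as Ro
from rig import *
def plan(x,y,z,yaw):
    s=observe();R=np.array(s["tool_rot"]);p=np.array(s["position"])*1000
    a=np.radians(yaw);T=np.array([[np.cos(a),np.sin(a),0],[np.sin(a),-np.cos(a),0],[0,0,-1]])
    d=R.T@(np.array([x,y,z])-p)
    w=Ro.from_matrix(R.T@T).as_rotvec(degrees=True)
    print("t",round(s["time_s"],2),"at",p.round(1),"yaw",np.degrees(np.arctan2(R[1,0],R[0,0])).round(2),"grip",round(s["grip_width"]*1000,1),"F",np.round(s["ft_force"],1))
    print("shift units (start axes)",(d/50).round(3),"turn units",(w/8).round(3),"shift units in target axes",(T.T@(np.array([x,y,z])-p)/50).round(3))
if __name__=="__main__": plan(*map(float,sys.argv[1:5]))
E
python3 goto.py 455.7 297.7 130 166.75
```

```text
t 0.15 at [136.4 532.6 230.8] yaw 165.63 grip 85.6 F [ 0.  -0.1  0.4]
shift units (start axes) [-7.353 -2.964  2.018] turn units [-0.008 -0.002 -0.14 ] shift units in target axes [-7.293 -3.109  2.017]
```

```bash
python3 -m pendant '[70,-0.6,-0.24,0.16,0,0,0, 70,-0.85,-0.34,0.23,0,0,0, 70,-0.85,-0.34,0.23,0,0,0, 70,-0.85,-0.34,0.23,0,0,0, 70,-0.85,-0.34,0.23,0,0,0, 70,-0.85,-0.34,0.23,0,0,0, 70,-0.85,-0.34,0.23,0,0,0, 70,-0.85,-0.34,0.23,0,0,0, 70,-0.8,-0.35,0.25,0,0,0, 70,0,0,0,0,0,-0.14, 70,0,0,0,0,0,0, 70,0,0,0,0,0,0]' 40
python3 - <<'E'
from rig import *
from h import *
import goto
goto.plan(455.7,297.7,130,166.75)
im=get_image("wrist");np.savez("w1.npz",**im);cv2.imwrite("pics/w1.png",im["frame"][:,:,::-1])
R,_=cv2.Rodrigues(im["rvec"]);print(-R.T@im["tvec"])
E
```

```text
time_s: 1.35
position: [0.4549, 0.2983, 0.1305]
tool_rot: [[-0.973, 0.229, -0.0], [0.229, 0.973, 0.0], [0.0, 0.0, -1.0]]
ft_force: [-0.3, -0.2, -0.1]
grip_width: 0.0699
t 1.35 at [454.9 298.3 130.5] yaw 166.78 grip 69.9 F [-0.3 -0.2 -0.1]
shift units (start axes) [-0.018 -0.008  0.01 ] turn units [ 0.001 -0.002  0.004] shift units in target axes [-0.018 -0.008  0.01 ]
[0.37855779 0.31705506 0.27397404]
```

View pics/w1.png

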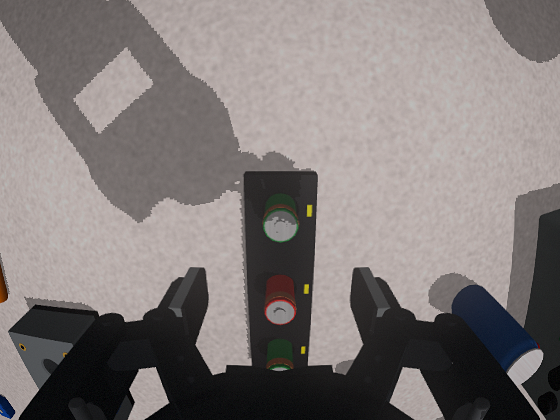

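The near green cell's top is at about (281,229), between the fingers, and the red one's is at (281,312). I'll check the near one against the top-camera estimate.

Run:
```python
from h import *
im=load("w1.npz")
crop(im,240,170,325,345,4,"w1c.png")
print(px2w(im,281,229,.054,True)*1000,px2w(im,281,312,.054,True)*1000)
```

```text
[459.33655048 299.84750475  54.        ] [530.04457361 283.39849497  54.        ]
```

View pics/w1c.png

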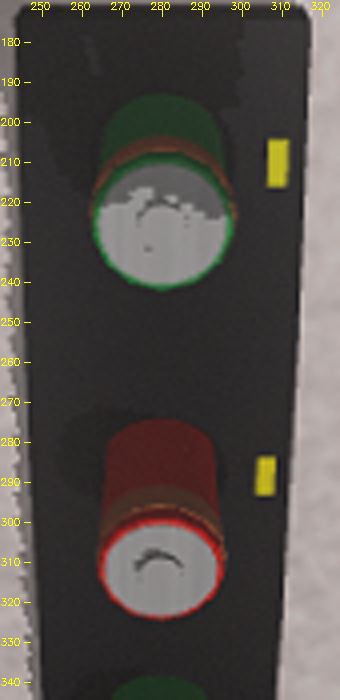

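```bash
python3 - <<'E'
from h import *
im=load("w1.npz")
print(px2w(im,280.3,225.3,.054,True)*1000,px2w(im,280,311.5,.054,True)*1000)
E
python3 goto.py 455.9 298.7 33 166.75
```

```text
[456.45162129 300.00324661  54.        ] [529.36339175 282.72029037  54.        ]
t 1.4 at [454.8 298.5 130.7] yaw 166.82 grip 69.9 F [-0.5  0.5 -0.6]
shift units (start axes) [-0.02   0.008  1.953] turn units [0.002 0.001 0.008] shift units in target axes [-0.02   0.009  1.953]
```

```bash
python3 -m pendant '[70,-0.02,0.01,0.5,0,0,0, 60,0,0,0.6,0,0,0, 60,0,0,0.5,0,0,0, 60,0,0,0.3,0,0,0, 60,0,0,0.11,0,0,0, 22,0,0,0,0,0,0, 22,0,0,0,0,0,0, 22,0,0,0,0,0,0, 22,0,0,0,0,0,0, 22,0,0,0,0,0,0]' 40
python3 goto.py 568 6 160 169.43
```

```text
time_s: 2.4
position: [0.4571, 0.2984, 0.031]
tool_rot: [[-0.973, 0.229, 0.002], [0.229, 0.973, 0.001], [-0.002, 0.001, -1.0]]
ft_force: [-1.8, 0.8, 7.4]
grip_width: 0.0247
t 2.4 at [457.1 298.4  31. ] yaw 166.75 grip 24.7 F [-1.8  0.8  7.4]
shift units (start axes) [-3.503 -5.18  -2.582] turn units [ 0.01   0.011 -0.335] shift units in target axes [-3.252 -5.342 -2.58 ]
```

```bash
python3 -m pendant '[22,0,0,-0.2,0,0,0, 22,0,0,-0.6,0,0,0, 22,0,0,-0.9,0,0,0, 22,0,0,-0.7,0,0,0, 22,0,0,0,0,0,0]'
python3 - <<'E'
from rig import *
from h import *
import goto
goto.plan(568,6,150,169.43)
im=get_image("wrist");np.savez("w2.npz",**im);cv2.imwrite("pics/w2.png",im["frame"][:,:,::-1])
E
```

```text
time_s: 2.9
position: [0.4586, 0.2987, 0.1552]
tool_rot: [[-0.973, 0.229, 0.009], [0.229, 0.973, 0.003], [-0.008, 0.005, -1.0]]
ft_force: [0.9, 0.3, -0.5]
grip_width: 0.0248
t 2.9 at [458.6 298.7 155.2] yaw 166.76 grip 24.8 F [ 0.9  0.3 -0.5]
shift units (start axes) [-3.471 -5.197  0.105] turn units [ 0.037  0.06  -0.334] shift units in target axes [-3.225 -5.353  0.104]
```

View pics/w2.png

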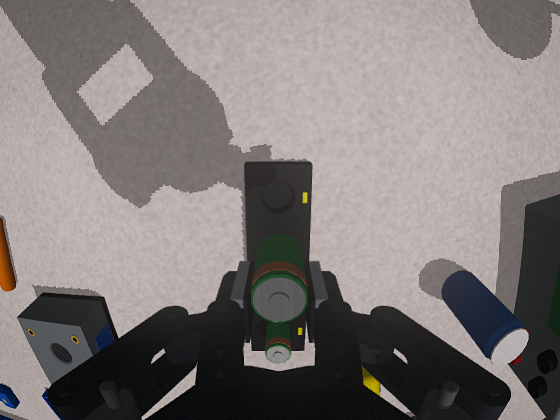

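Run:
```python
from h import *
im=load("w2.npz")
crop(im,230,220,330,320,6,"w2c.png")
for z in (.174,.178,.182): print(px2w(im,279.5,299,z,True)*1000)
```

```text
[460.6512203  299.31001878 174.        ]
[458.07694216 299.88174446 178.        ]
[455.50266401 300.45347013 182.        ]
```

View pics/w2c.png

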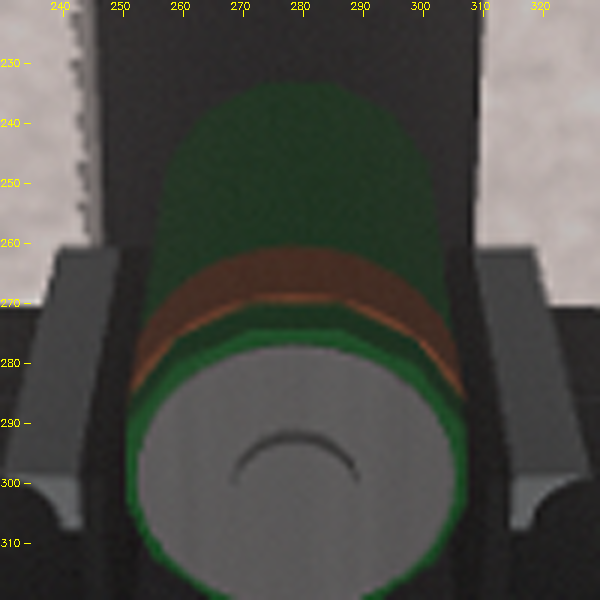

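```bash
python3 -m pendant '[22,-0.25,-0.4,0,0,0,0, 22,-0.46,-0.69,0.02,0,0,0, 22,-0.46,-0.69,0.02,0,0,0, 22,-0.46,-0.69,0.02,0,0,0, 22,-0.46,-0.69,0.02,0,0,0, 22,-0.46,-0.69,0,0,0,0, 22,-0.46,-0.68,0,0,0,0, 22,-0.46,-0.67,0,0,0,0, 22,0,0,0,0,0,-0.334, 22,0,0,0,0,0,0, 22,0,0,0,0,0,0]'
python3 - <<'E'
from rig import *
from h import *
import goto
goto.plan(568.1,5.4,150,169.43)
im=get_image("wrist");np.savez("w3.npz",**im);cv2.imwrite("pics/w3.png",im["frame"][:,:,::-1])
E
```

```text
time_s: 4.05
position: [0.5654, 0.0056, 0.145]
tool_rot: [[-0.983, 0.184, -0.002], [0.184, 0.983, 0.001], [0.002, 0.0, -1.0]]
ft_force: [-0.1, 0.3, -0.4]
grip_width: 0.025
t 4.05 at [565.4   5.6 145. ] yaw 169.37 grip 25.0 F [-0.1  0.3 -0.4]
shift units (start axes) [-0.054  0.007 -0.1  ] turn units [ 0.001 -0.015 -0.007] shift units in target axes [-0.054  0.007 -0.1  ]
```

View pics/w3.png

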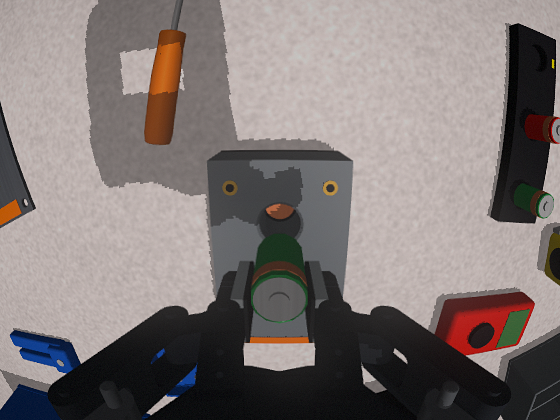

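Run:
```python
from h import *
im=load("w3.npz")
crop(im,200,140,360,250,5,"w3c.png")
a=px2w(im,229.5,187.5,.062,True)*1000;b=px2w(im,330,187.5,.062,True)*1000
print(a,b,px2w(im,280.5,222,.062,True)*1000,np.linalg.norm(a-b),np.degrees(np.arctan2((b-a)[1],(b-a)[0]))-90)
```

```text
[533.86418552 -23.67606094  62.        ] [547.25713353  47.47732319  62.        ] [566.46875336   7.58909059  62.        ] 72.40286686138467 -10.65985820916589
```

View pics/w3c.png

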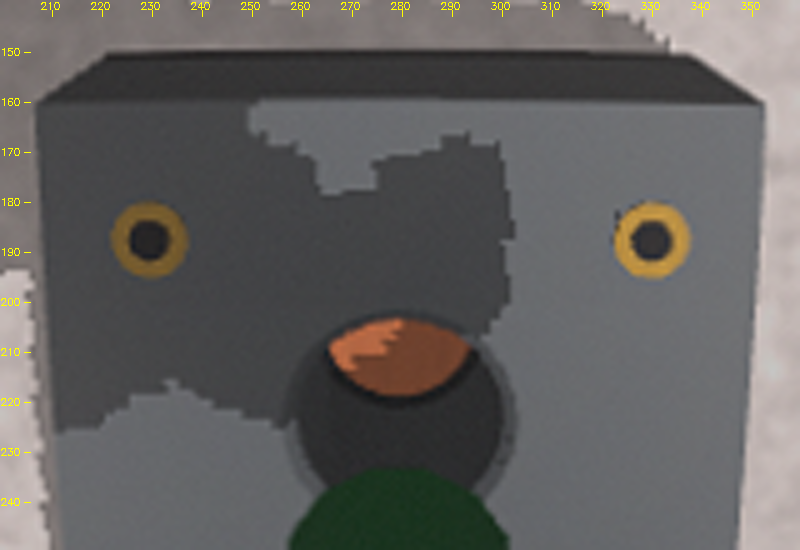

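```bash
python3 -m pendant '[22,-0.06,0,0.3,0,-0.015,0, 22,0,0,0.4,0,0,0, 22,0,0,0.3,0,0,0, 22,0,0,0,0,0,0, 22,0,0,0,0,0,0]'
python3 - <<'E'
from rig import *
from h import *
import goto
goto.plan(568.4,5.4,65,169.43)
im=get_image("wrist");np.savez("w4.npz",**im);crop(im,200,120,360,330,3.5,"w4.png")
im=get_image("scene");np.savez("s4.npz",**im);crop(im,190,150,310,250,6,"s4.png")
E
```

```text
time_s: 4.6
position: [0.569, 0.0052, 0.0962]
tool_rot: [[-0.983, 0.183, 0.002], [0.183, 0.983, -0.0], [-0.002, -0.0, -1.0]]
ft_force: [0.2, 0.2, -0.5]
grip_width: 0.0248
t 4.6 at [569.    5.2  96.2] yaw 169.46 grip 24.8 F [ 0.2  0.2 -0.5]
shift units (start axes) [0.014 0.003 0.623] turn units [-0.     0.015  0.003] shift units in target axes [0.013 0.003 0.623]
```

View pics/w4.png

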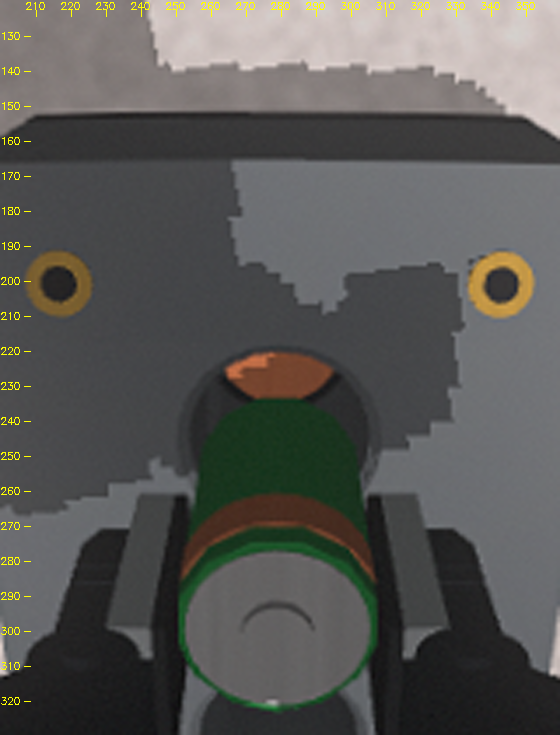

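View pics/s4.png

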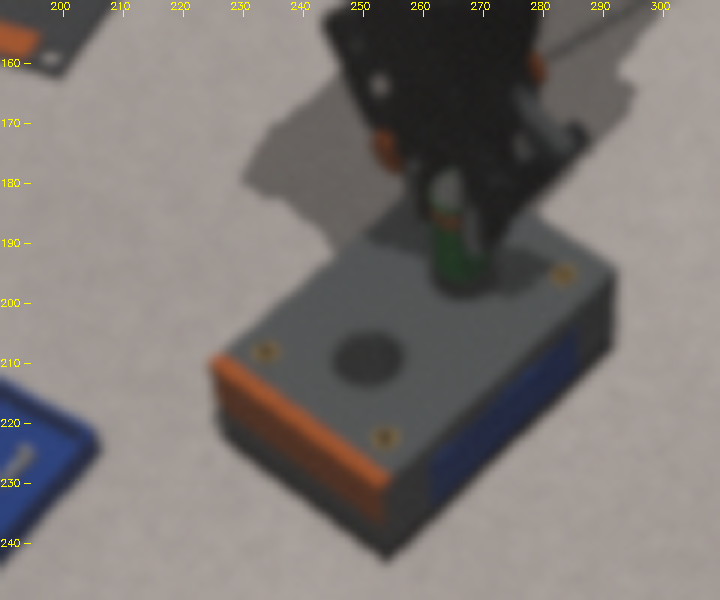

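```bash
python3 -m pendant '[22,0.01,0,0.1,0,0,0, 22,0,0,0.1,0,0,0, 22,0,0,0.1,0,0,0, 22,0,0,0.15,0,0,0, 22,0,0,0.12,0,0,0, 22,0,0,0.03,0,0,0, 22,0,0,0,0,0,0]'
python3 goto.py 568.4 5.4 65 169.43
```

```text
time_s: 5.4
position: [0.5685, 0.0047, 0.0655]
tool_rot: [[-0.983, 0.184, 0.001], [0.184, 0.983, -0.0], [-0.001, -0.0, -1.0]]
ft_force: [-0.6, -0.2, -0.8]
grip_width: 0.0247
t 5.4 at [568.5   4.7  65.5] yaw 169.42 grip 24.7 F [-0.6 -0.2 -0.8]
shift units (start axes) [0.005 0.014 0.009] turn units [-0.     0.01  -0.001] shift units in target axes [0.005 0.014 0.009]
```

No contact force, and the foot is about 21 mm inside the bore. Releasing.

```bash
python3 -m pendant '[45,0,0,0,0,0,0, 45,0,0,0,0,0,0, 45,0,0,0,0,0,0, 60,0,0,-0.3,0,0,0, 70,0,0,-0.8,0,0,0, 70,0,0,-0.8,0,0,0, 70,0,0,0,0,0,0]'
python3 - <<'E'
from rig import *
from h import *
import goto
goto.plan(601.7,263.8,150,166.75)
im=get_image("wrist");np.savez("w5.npz",**im);crop(im,170,130,390,350,3,"w5.png")
E
```

```text
time_s: 6.1
position: [0.5706, 0.0044, 0.1663]
tool_rot: [[-0.983, 0.183, 0.012], [0.183, 0.983, -0.002], [-0.013, -0.0, -1.0]]
ft_force: [-0.2, -0.0, 0.9]
grip_width: 0.0702
t 6.1 at [570.6   4.4 166.3] yaw 169.43 grip 70.2 F [-0.2 -0.   0.9]
shift units (start axes) [0.344 5.215 0.321] turn units [0.001 0.09  0.335] shift units in target axes [0.584 5.193 0.326]
```

View pics/w5.png

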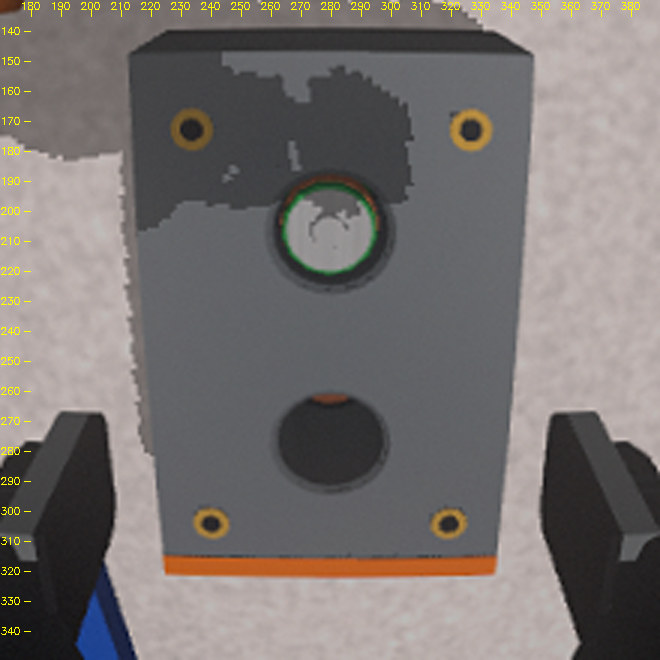

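```bash
python3 -m pendant '[70,0.02,0.4,0,0,0.09,0, 70,0.05,0.8,0,0,0,0, 70,0.05,0.8,0,0,0,0, 70,0.05,0.8,0,0,0,0, 70,0.05,0.8,0.1,0,0,0, 70,0.05,0.8,0.1,0,0,0, 70,0.07,0.8,0.1,0,0,0.335, 70,0,0,0,0,0,0, 70,0,0,0,0,0,0]'
python3 - <<'E'
from rig import *
from h import *
import goto
goto.plan(601.9,263.8,130,166.75)
im=get_image("wrist");np.savez("w6.npz",**im);crop(im,170,130,390,350,3,"w6.png")
E
```

```text
time_s: 7.05
position: [0.5987, 0.2639, 0.1444]
tool_rot: [[-0.974, 0.228, -0.013], [0.228, 0.974, 0.001], [0.012, -0.002, -1.0]]
ft_force: [-0.5, 0.2, 0.0]
grip_width: 0.0699
t 7.05 at [598.7 263.9 144.4] yaw 166.84 grip 69.9 F [-0.5  0.2  0. ]
shift units (start axes) [-0.067  0.013  0.288] turn units [-0.013 -0.089  0.012] shift units in target axes [-0.064  0.013  0.289]
```

View pics/w6.png

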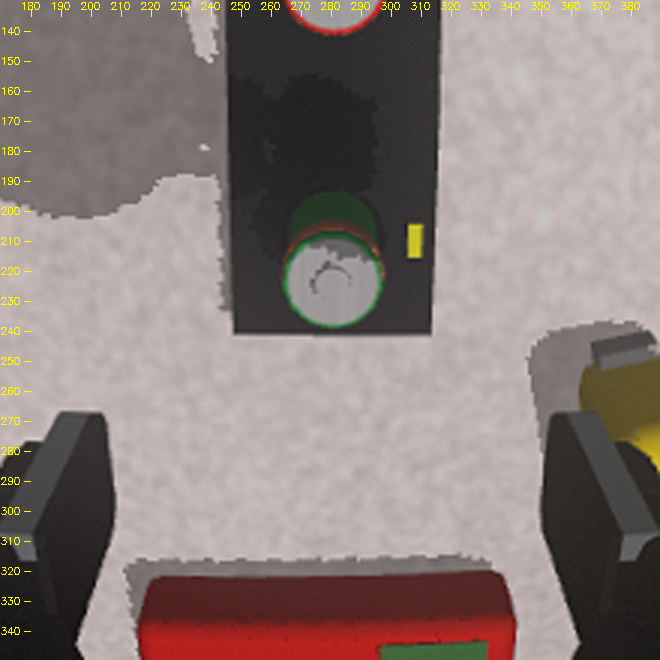

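Run:
```python
from h import *
im=load("w6.npz")
print(px2w(im,281,222.8,.054,True)*1000)
```

```text
[602.09030003 265.64135974  54.        ]
```

```bash
python3 -m pendant '[70,-0.06,0.01,0.4,0,-0.08,0, 62,0,0,0.6,0,0,0, 60,0,0,0.5,0,0,0, 60,0,0,0.4,0,0,0, 60,0,0,0.2,0,0,0, 60,0,0,0,0,0,0, 60,0,0,0,0,0,0]'
python3 goto.py 601.8 264.2 30 166.75
```

```text
time_s: 7.8
position: [0.6027, 0.2628, 0.0419]
tool_rot: [[-0.973, 0.23, 0.002], [0.23, 0.973, -0.0], [-0.002, 0.0, -1.0]]
ft_force: [-0.2, 1.0, 0.2]
grip_width: 0.0598
t 7.8 at [602.7 262.8  41.9] yaw 166.7 grip 59.8 F [-0.2  1.   0.2]
shift units (start axes) [0.026 0.024 0.238] turn units [ 0.001  0.014 -0.006] shift units in target axes [0.025 0.024 0.238]
```

```bash
python3 -m pendant '[60,0.01,0.025,0.15,0,0,0, 60,0,0,0.08,0,0,0, 22,0,0,0,0,0,0, 22,0,0,0,0,0,0, 22,0,0,0,0,0,0, 22,0,0,0,0,0,0, 22,0,0,0,0,0,0, 22,0,0,-0.2,0,0,0, 22,0,0,-0.6,0,0,0, 22,0,0,-0.9,0,0,0, 22,0,0,-0.8,0,0,0, 22,0,0,0,0,0,0]'
python3 goto.py 631.2 -6.7 150 169.43
```

```text
time_s: 9.0
position: [0.604, 0.2652, 0.1615]
tool_rot: [[-0.973, 0.229, 0.012], [0.229, 0.973, 0.002], [-0.011, 0.005, -1.0]]
ft_force: [0.5, 0.4, -1.3]
grip_width: 0.0244
t 9.0 at [604.  265.2 161.5] yaw 166.75 grip 24.4 F [ 0.5  0.4 -1.3]
shift units (start axes) [-1.774 -5.17   0.226] turn units [ 0.032  0.08  -0.335] shift units in target axes [-1.533 -5.247  0.231]
```

```bash
python3 -m pendant '[22,-0.12,-0.37,0,0,0,0, 22,-0.27,-0.8,0,0,0,0, 22,-0.28,-0.8,0,0,0,0, 22,-0.28,-0.8,0,0,0,0, 22,-0.28,-0.8,0,0,0,0, 22,-0.27,-0.8,0,0,0,0, 22,-0.27,-0.8,0,0,0,0, 22,0,0,0.1,0,0,-0.335, 22,0,0,0,0,0,0, 22,0,0,0,0,0,0]'
python3 - <<'E'
from rig import *
from h import *
import goto
goto.plan(631.2,-6.5,96,169.43)
im=get_image("wrist");np.savez("w7.npz",**im);crop(im,170,130,390,350,3,"w7.png")
E
```

```text
time_s: 10.0
position: [0.6282, -0.0074, 0.149]
tool_rot: [[-0.983, 0.185, -0.001], [0.185, 0.983, -0.0], [0.001, -0.0, -1.0]]
ft_force: [-0.8, 0.6, -0.6]
grip_width: 0.0243
t 10.0 at [628.2  -7.4 149. ] yaw 169.36 grip 24.3 F [-0.8  0.6 -0.6]
shift units (start axes) [-0.057  0.028  1.06 ] turn units [-0.003 -0.008 -0.009] shift units in target axes [-0.056  0.028  1.06 ]
```

View pics/w7.png

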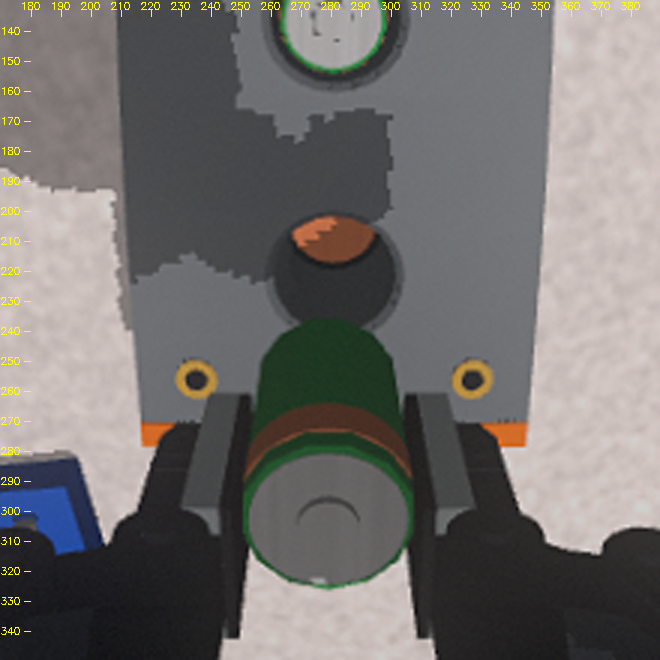

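Run:
```python
from h import *
im=load("w7.npz")
for z in (.1705,.1725,.1745): print(px2w(im,279.5,301.5,z,True)*1000)
a=px2w(im,235,256.3,.062,True)*1000;b=px2w(im,327.2,256.3,.062,True)*1000
print((a+b)/2-[28*np.cos(-.1845),28*np.sin(-.1845),0],np.linalg.norm(a-b))
```

```text
[630.00438538  -6.53168087 170.5       ]
[628.7124864   -6.29381748 172.5       ]
[627.42058741  -6.05595409 174.5       ]
[631.49531608  -5.28084698  62.        ] 72.62667798610688
```

```bash
python3 -m pendant '[22,-0.057,0.025,0.3,0,0,0, 22,0,0,0.4,0,0,0, 22,0,0,0.3,0,0,0, 22,0,0,0,0,0,0, 22,0,0,0,0,0,0]'
python3 - <<'E'
from rig import *
from h import *
import goto
goto.plan(631.2,-6.5,65,169.43)
im=get_image("wrist");np.savez("w8.npz",**im);crop(im,200,140,360,340,3.5,"w8.png")
E
```

```text
time_s: 10.55
position: [0.6319, -0.0062, 0.0994]
tool_rot: [[-0.983, 0.183, 0.0], [0.183, 0.983, -0.001], [-0.0, -0.001, -1.0]]
ft_force: [0.1, -0.2, -0.3]
grip_width: 0.0244
t 10.55 at [631.9  -6.2  99.4] yaw 169.45 grip 24.4 F [ 0.1 -0.2 -0.3]
shift units (start axes) [ 0.012 -0.009  0.688] turn units [-0.004  0.001  0.003] shift units in target axes [ 0.012 -0.009  0.688]
```

View pics/w8.png

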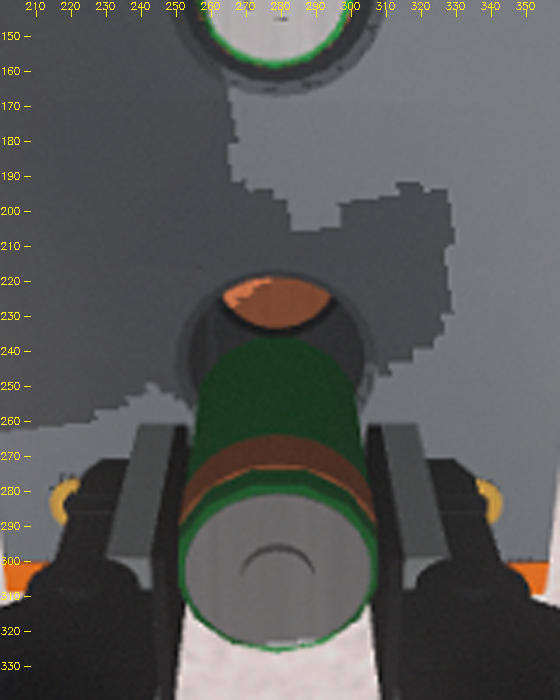

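Centred over bore0: bore centre u≈279.5, cell u≈279.5. Lowering.

```bash
python3 -m pendant '[22,0.01,0,0.15,0,0,0, 22,0,0,0.1,0,0,0, 22,0,0,0.1,0,0,0, 22,0,0,0.15,0,0,0, 22,0,0,0.14,0,0,0, 22,0,0,0.03,0,0,0, 22,0,0,0,0,0,0]'
python3 goto.py 631.2 -6.5 65 169.43
```

```text
time_s: 11.3
position: [0.6312, -0.0066, 0.0657]
tool_rot: [[-0.983, 0.184, -0.0], [0.184, 0.983, -0.001], [0.0, -0.001, -1.0]]
ft_force: [0.6, -0.2, -0.4]
grip_width: 0.0248
t 11.3 at [631.2  -6.6  65.7] yaw 169.42 grip 24.8 F [ 0.6 -0.2 -0.4]
shift units (start axes) [0.001 0.001 0.015] turn units [-0.004 -0.    -0.001] shift units in target axes [0.001 0.001 0.015]
```

```bash
python3 -m pendant '[45,0,0,0,0,0,0, 45,0,0,0,0,0,0, 45,0,0,0,0,0,0, 60,0,0,-0.3,0,0,0, 70,0.4,0,-0.7,0,0,0, 70,0.7,0,-0.7,0,0,0, 70,0.4,0,-0.3,0,0,0, 70,0,0,0,0,0,0, 70,0,0,0,0,0,0, 70,0,0,0,0,0,0]'
python3 - <<'E'
from rig import *
from h import *
import goto
goto.plan(456.2,-325,150,187.45)
im=get_image("wrist");np.savez("w9.npz",**im);crop(im,180,120,380,320,4,"w9.png")
E
```

```text
time_s: 12.3
position: [0.558, 0.0071, 0.1651]
tool_rot: [[-0.983, 0.184, -0.001], [0.184, 0.983, -0.0], [0.001, -0.001, -1.0]]
ft_force: [-0.4, 0.3, -0.8]
grip_width: 0.0705
t 12.3 at [558.    7.1 165.1] yaw 169.41 grip 70.5 F [-0.4  0.3 -0.8]
shift units (start axes) [ 0.78  -6.902  0.306] turn units [-0.003 -0.004 -2.255] shift units in target axes [ 2.879 -6.322  0.302]
```

View pics/w9.png

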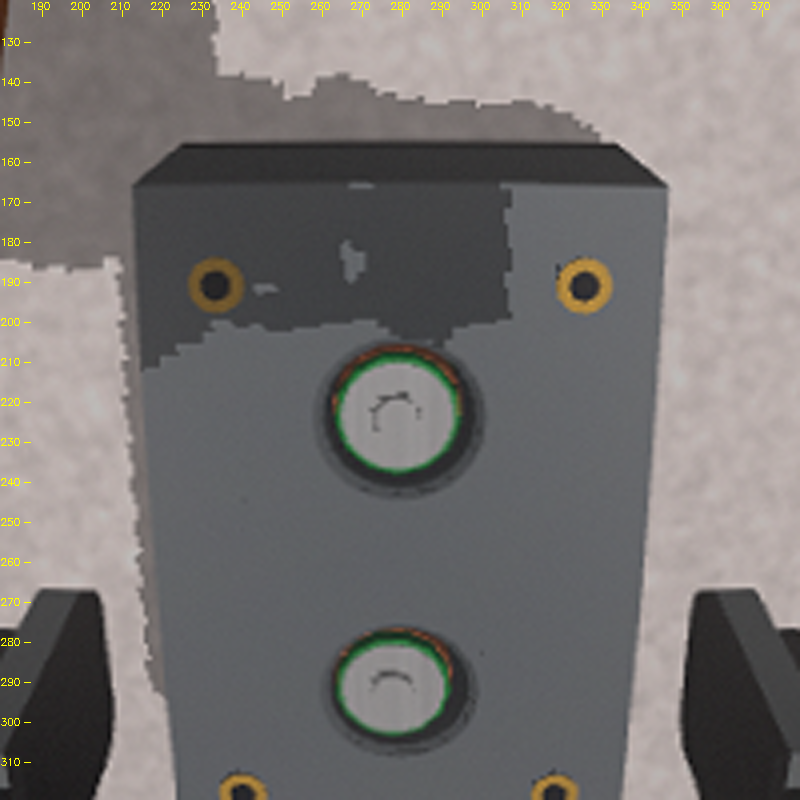

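```bash
cat >> h.py <<'E'
def fit(local,w):
    l=np.array(local,float)[:,:2];w=np.array(w)[:,:2];lc=l.mean(0);wc=w.mean(0)
    H=(l-lc).T@(w-wc);a=np.arctan2(H[0,1]-H[1,0],H[0,0]+H[1,1])
    R=np.array([[np.cos(a),-np.sin(a)],[np.sin(a),np.cos(a)]]);t=wc-R@lc
    print("pos",t.round(2),"yaw",np.degrees(a).round(2),"res",(w-(l@R.T+t)).round(1).tolist());return t,R
E
python3 - <<'E'
from h import *
im=load("w9.npz")
W=lambda u,v:px2w(im,u,v,.062,True)*1000
# image left = tool -y = world -y ; image top = -x
fit([(-60,-36),(-60,36),(60,-36),(60,36)],[W(232.9,190.4),W(325.4,190.4),W(239.8,317.6),W(317.8,317.6)])
d=im["depth"];K=im["K"];R,_=cv2.Rodrigues(im["rvec"]);c=-R.T@im["tvec"];print(c)
for n,(u,v) in dict(top=(300,255),top2=(260,255),c1=(279,228),c0=(279,297)).items():print(n,d[v,u],c[2]-d[v,u])
im=load("w5.npz");
W=lambda u,v:px2w(im,u,v,.062,True)*1000
fit([(-60,-36),(-60,36),(60,-36),(60,36)],[W(233.2,172.5),W(326.5,172.5),W(239.5,303.8),W(318.8,303.8)])
E
```

```text
pos [5.9941e+02 3.3000e-01] yaw -10.72 res [[-0.3, -0.2], [-0.3, 0.4], [0.3, -0.3], [0.3, 0.1]]
[0.48088758 0.02237042 0.30859278]
top 0.26921022 0.03938255702287974
top2 0.2692578 0.03933496271402659
c1 0.2648538 0.043738971102545876
c0 0.28569937 0.022893408882926125
pos [5.9957e+02 4.5000e-01] yaw -10.78 res [[-0.2, -0.1], [-0.4, 0.4], [0.4, -0.4], [0.3, 0.1]]
```

```bash
cat >> h.py <<'E'
def pxd(im,u,v,fish=True):
    K=im["K"];R,_=cv2.Rodrigues(im["rvec"]);t=im["tvec"].ravel();z=float(im["depth"][int(round(v)),int(round(u))])
    a=(u-K[0,2])/K[0,0];b=(v-K[1,2])/K[1,1];r=np.hypot(a,b)+1e-12;k=np.tan(r)/r if fish else 1
    return (R.T@(np.array([a*k,b*k,1])*z-t))*1000
E
python3 - <<'E'
from h import *
im=load("w9.npz")
for n,p in dict(top=(300,255),top2=(260,255),toplow=(300,310),tophi=(300,192),c1=(279,230),c0=(279,299)).items():print(n,pxd(im,*p).round(1))
E
```

```text
top [597.5  18.5  63. ]
top2 [591.4 -14.2  62.9]
toplow [652.6   9.8  63. ]
tophi [544.3  27.3  62.8]
c1 [573.9   5.1  58.8]
c0 [639.3  -7.1  59.5]
```

```bash
python3 -m pendant '[60,0.05,-0.5,0,0,0,0, 50,0.1,-0.9,0.04,0,0,0, 50,0.1,-0.9,0.04,0,0,0, 50,0.1,-0.9,0.04,0,0,0, 50,0.1,-0.9,0.04,0,0,0, 50,0.1,-0.9,0.04,0,0,0, 50,0.1,-0.9,0.04,0,0,0, 50,0.13,-1,0.06,0,0,0, 50,0,0,0,0,0,-0.75, 50,0,0,0,0,0,-0.75, 50,0,0,0,0,0,-0.75, 50,0,0,0,0,0,0]'
python3 -m pendant '[50,0,0,0,0,0,0, 50,0,0,0,0,0,0]' >/dev/null
python3 - <<'E'
from rig import *
from h import *
import goto
goto.plan(456.2,-325,35,187.45)
im=get_image("wrist");np.savez("w10.npz",**im);crop(im,170,100,390,320,3.6,"w10.png")
E
```

```text
time_s: 13.55
position: [0.4561, -0.3246, 0.1502]
tool_rot: [[-0.992, -0.13, -0.0], [-0.13, 0.992, 0.001], [0.0, 0.001, -1.0]]
ft_force: [-0.2, 0.7, -0.5]
grip_width: 0.0496
t 13.75 at [ 456.2 -324.3  150.9] yaw -172.69 grip 49.8 F [-0.8 -0.2 -0.5]
shift units (start axes) [ 2.000e-03 -1.400e-02  2.318e+00] turn units [-0.002  0.001 -0.017] shift units in target axes [ 1.000e-03 -1.500e-02  2.318e+00]
```

View pics/w10.png

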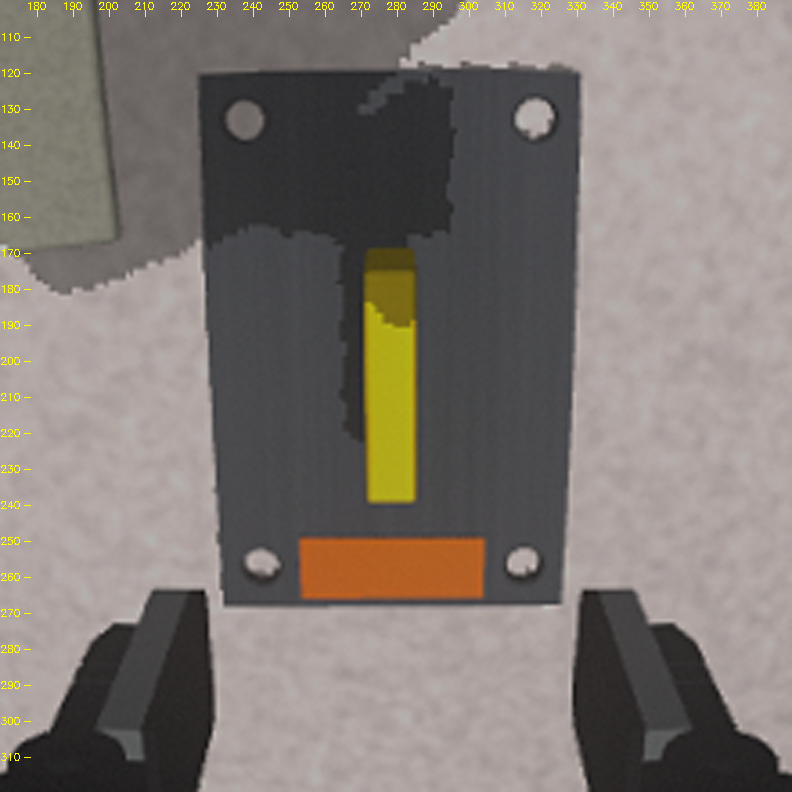

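Run:
```python
from h import *
im=load("w10.npz")
W=lambda u,v,z=.005:px2w(im,u,v,z,True)*1000
t,R=fit([(-60,-36),(-60,36),(60,-36),(60,36)],[W(237.3,132.6),W(318.1,132.3),W(242.3,255.9),W(314.8,255.9)])
print(W(278.2,206.7,.037), W(270.9,206,.037),W(285.1,206,.037))
```

```text
pos [ 455.26 -324.3 ] yaw 7.56 res [[0.2, 0.1], [0.4, -0.2], [-0.5, 0.3], [-0.1, -0.2]]
[ 454.81495329 -324.24782693   37.        ] [ 454.97815663 -330.30269865   37.        ] [ 453.49444568 -318.67352802   37.        ]
```

```bash
python3 -m pendant '[50,0.01,-0.015,0.4,0,0,-0.02, 50,0,0,0.7,0,0,0, 45,0,0,0.7,0,0,0, 45,0,0,0.5,0,0,0, 45,0,0,0.2,0,0,0, 45,0,0,0,0,0,0, 45,0,0,0,0,0,0]' 80
python3 goto.py 455.7 -325.1 11 187.5
```

```text
time_s: 14.5
position: [0.4562, -0.3256, 0.0274]
tool_rot: [[-0.991, -0.132, 0.002], [-0.132, 0.991, -0.002], [-0.001, -0.002, -1.0]]
ft_force: [-0.8, 0.2, -0.9]
grip_width: 0.0449
t 14.5 at [ 456.2 -325.6   27.4] yaw -172.43 grip 44.9 F [-0.8  0.2 -0.9]
shift units (start axes) [0.01  0.012 0.327] turn units [-0.016  0.011  0.009] shift units in target axes [0.009 0.011 0.327]
```

```bash
python3 -m pendant '[40,0.01,0.01,0.2,0,0,0, 40,0,0,0.12,0,0,0, 30,0,0,0,0,0,0, 20,0,0,0,0,0,0, 8,0,0,0,0,0,0, 8,0,0,0,0,0,0, 8,0,0,0,0,0,0, 8,0,0,0,0,0,0]' 80
python3 goto.py 455.7 -325.1 11 187.5
```

```text
time_s: 15.3
position: [0.4553, -0.3249, 0.0107]
tool_rot: [[-0.991, -0.132, 0.001], [-0.132, 0.991, -0.001], [-0.001, -0.001, -1.0]]
ft_force: [-0.0, -0.1, 5.3]
grip_width: 0.0113
t 15.3 at [ 455.3 -324.9   10.7] yaw -172.42 grip 11.3 F [-0.  -0.1  5.3]
shift units (start axes) [-0.007 -0.006 -0.007] turn units [-0.009  0.007  0.01 ] shift units in target axes [-0.007 -0.006 -0.007]
```

```bash
python3 -m pendant '[8,0,0,-0.1,0,0,0, 8,0,0,-0.3,0,0,0, 8,0,0,-0.5,0,0,0, 8,0,0,-0.6,0,0,0, 8,0,0,-0.6,0,0,0, 8,0,0,-0.4,0,0,0, 8,0,0,0,0,0,0, 8,0,0,0,0,0,0, 8,0,0,0,0,0,0]'
python3 - <<'E'
from rig import *
from h import *
import goto
goto.plan(599.4,-.6,150,169.4)
im=get_image("wrist");np.savez("w11.npz",**im);crop(im,130,100,430,400,2.6,"w11.png")
im=get_image("scene");crop(im,130,80,270,220,5,"s11.png")
E
```

```text
time_s: 16.2
position: [0.4546, -0.3241, 0.1337]
tool_rot: [[-0.991, -0.132, -0.001], [-0.132, 0.991, 0.002], [0.001, 0.002, -1.0]]
ft_force: [-0.0, 0.2, -2.0]
grip_width: 0.0105
t 16.2 at [ 454.6 -324.1  133.7] yaw -172.42 grip 10.5 F [-0.   0.2 -2. ]
shift units (start axes) [-3.725  6.032 -0.321] turn units [ 0.011 -0.011  2.273] shift units in target axes [-1.657  6.892 -0.326]
```

View pics/w11.png

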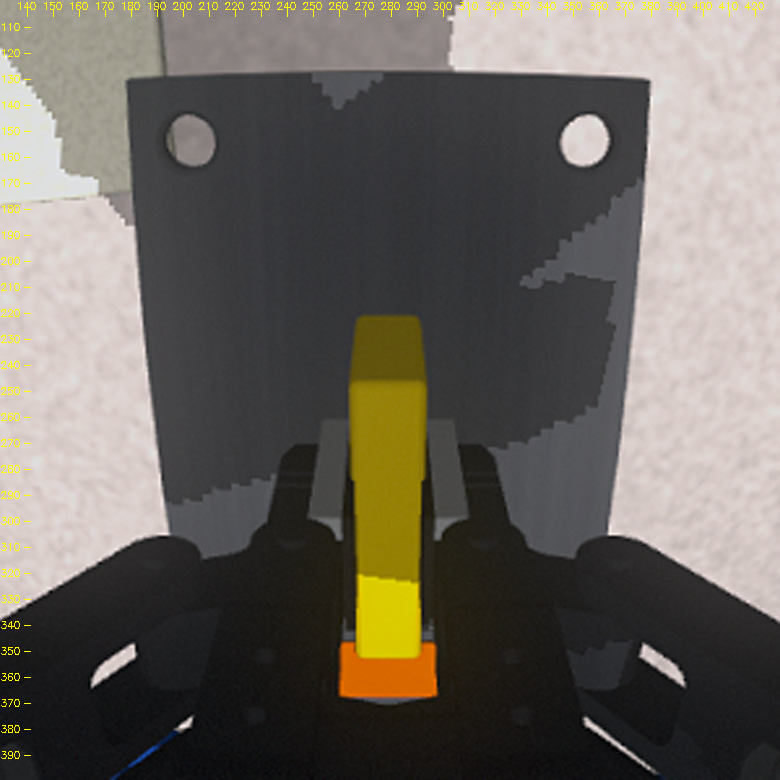

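View pics/s11.png

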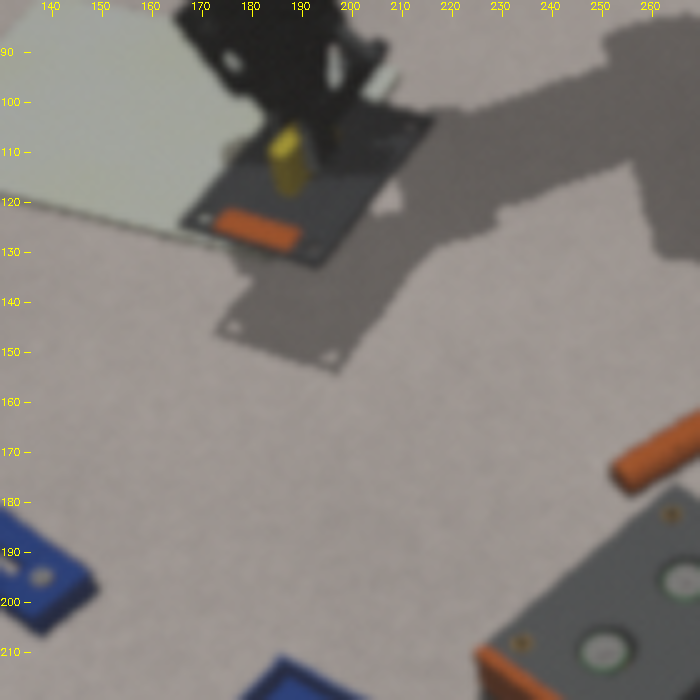

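Run:
```python
from h import *
im=load("w11.npz")
pts=np.array([pxd(im,u,v) for u,v in [(230,160),(320,160),(200,200),(240,200),(310,200),(350,220),(215,270),(345,270),(240,250),(310,250)]])
A=np.c_[pts[:,:2]-[455,-324],np.ones(len(pts))]
print(np.linalg.lstsq(A,pts[:,2],rcond=None)[0], (pts[:,2]).round(1))
W=lambda u,v,z:px2w(im,u,v,z,True)*1000
t0=np.array([454.6,-324.1])
for z in (.126,.128,.130):
  a,b=W(203.4-.5,153.5,z),W(354.2-.5,153.5,z); m=(a+b)/2; print(a.round(1),b.round(1),np.linalg.norm(a-b).round(1), "yaw",np.degrees(np.arctan2((b-a)[1],(b-a)[0]))-90, "origin",(m[:2]+60*np.array([np.cos(np.radians(7.58)),np.sin(np.radians(7.58))])).round(1))
```

```text
[-1.30585165e-02  1.03898429e-02  1.28690450e+02] [129.4 129.9 128.3 128.8 129.2 128.6 128.3 129.3 128.5 129.6]
[ 400.1 -366.9  126. ] [ 390.8 -296.   126. ] 71.5 yaw 7.51763223811669 origin [ 454.9 -323.6]
[ 399.8 -366.5  128. ] [ 390.6 -296.5  128. ] 70.6 yaw 7.517632238116747 origin [ 454.7 -323.6]
[ 399.5 -366.1  130. ] [ 390.4 -297.   130. ] 69.6 yaw 7.517632238116718 origin [ 454.4 -323.6]
```

```bash
python3 -m pendant '[8,-0.15,0.25,0,0,0,0, 8,-0.33,0.54,0,0,0,0, 8,-0.42,0.68,0,0,0,0, 8,-0.42,0.68,0,0,0,0, 8,-0.42,0.68,0,0,0,0, 8,-0.42,0.68,0,0,0,0, 8,-0.42,0.68,0,0,0,0, 8,-0.42,0.68,0,0,0,0, 8,-0.36,0.58,0,0,0,0, 8,-0.23,0.37,0,0,0,0, 8,-0.13,0.21,0,0,0,0, 8,0,0,0,0,0,0.3]'
python3 -m pendant '[8,0,0,0,0,0,0.6, 8,0,0,0,0,0,0.7, 8,0,0,0,0,0,0.5, 8,0,0,0,0,0,0.17, 8,0,0,0,0,0,0, 8,0,0,0,0,0,0, 8,0,0,0,0,0,0]' >/dev/null
python3 - <<'E'
from rig import *
from h import *
import goto
goto.plan(599.5,-.6,100,169.35)
im=get_image("wrist");np.savez("w12.npz",**im);crop(im,130,100,430,400,2.6,"w12.png")
E
```

```text
time_s: 17.5
position: [0.5998, 0.0008, 0.1347]
tool_rot: [[-0.996, -0.092, -0.0], [-0.092, 0.996, -0.0], [0.0, -0.0, -1.0]]
ft_force: [-0.4, 0.2, -1.4]
grip_width: 0.0107
t 18.2 at [599.6  -1.2 135.1] yaw 169.47 grip 10.5 F [ 0.2  0.5 -0.8]
shift units (start axes) [0.006 0.013 0.702] turn units [-0.004  0.004  0.015] shift units in target axes [0.005 0.012 0.702]
```

View pics/w12.png

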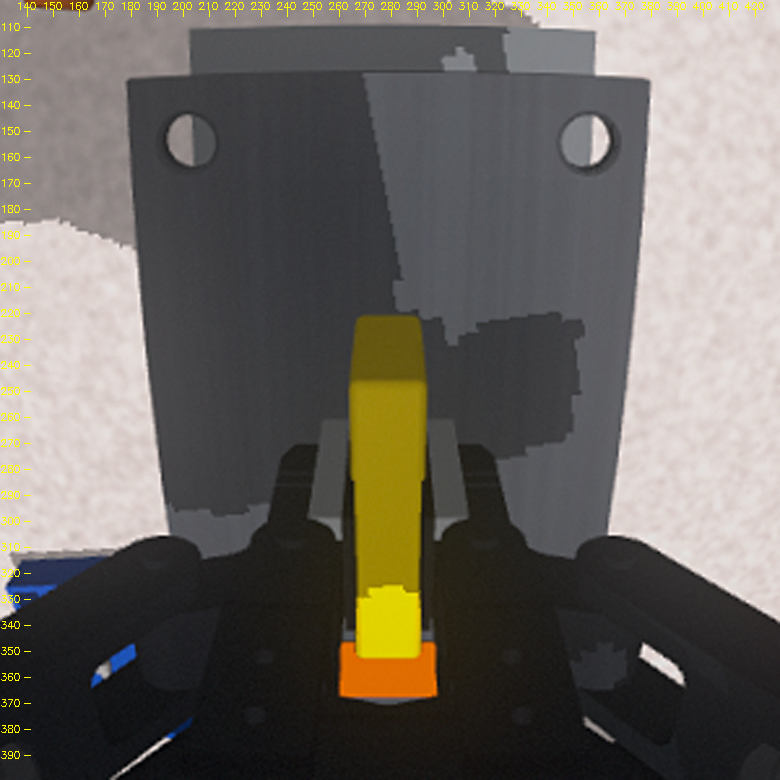

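```bash
python3 -m pendant '[8,0.005,0.012,0.15,0,0,0, 8,0,0,0.25,0,0,0, 8,0,0,0.25,0,0,0, 8,0,0,0.15,0,0,0, 8,0,0,0,0,0,0, 8,0,0,0,0,0,0, 8,0,0,0,0,0,0]'
python3 - <<'E'
from rig import *
from h import *
import goto
goto.plan(599.5,-.6,88,169.35)
im=get_image("wrist");np.savez("w13.npz",**im);crop(im,170,110,390,200,3.6,"w13.png")
im=get_image("top");np.savez("t13.npz",**im);crop(im,265,145,355,245,6,"t13.png")
im=get_image("scene");np.savez("s13.npz",**im);crop(im,200,150,310,260,6,"s13.png")
E
```

```text
time_s: 18.95
position: [0.5999, -0.0007, 0.0956]
tool_rot: [[-0.983, 0.184, 0.001], [0.184, 0.983, -0.001], [-0.002, -0.001, -1.0]]
ft_force: [-1.2, -0.5, -1.6]
grip_width: 0.0102
t 18.95 at [599.9  -0.7  95.6] yaw 169.42 grip 10.2 F [-1.2 -0.5 -1.6]
shift units (start axes) [ 0.008 -0.     0.152] turn units [-0.004  0.012  0.009] shift units in target axes [ 0.007 -0.     0.152]
```

View pics/w13.png

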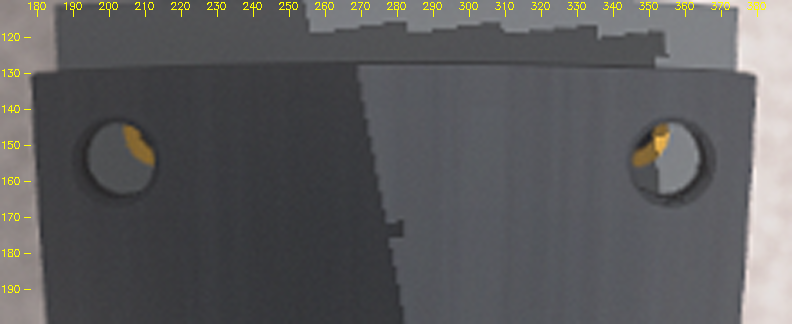

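View pics/t13.png

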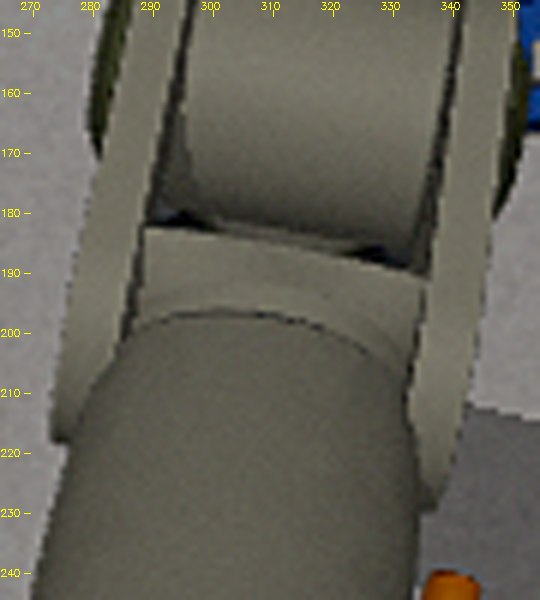

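View pics/s13.png

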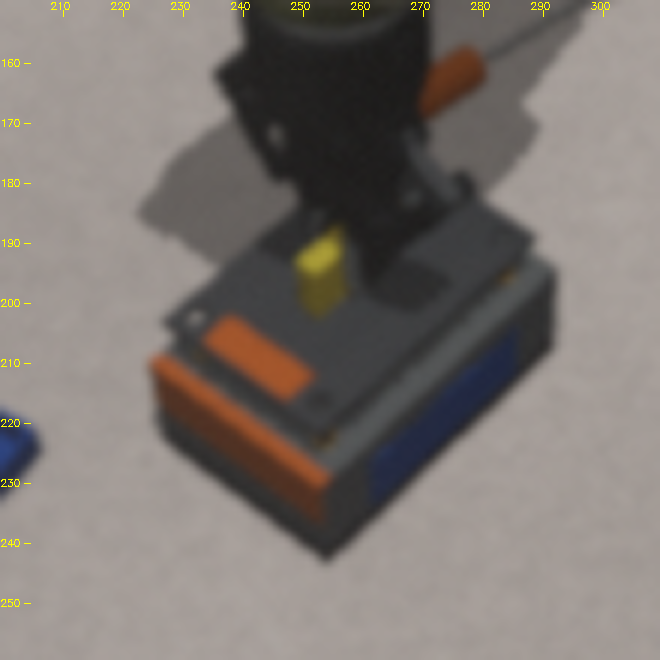

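```bash
python3 -m pendant '[8,0.008,0,0.08,0,0.01,0, 8,0,0,0.07,0,0,0, 8,0,0,0,0,0,0, 8,0,0,0,0,0,0, 8,0,0,0,0,0,0, 8,0,0,0,0,0,0]'
cat > meas.py <<'E'
from rig import *
from h import *
import goto,sys
k=sys.argv[1]
goto.plan(599.5,-.6,88,169.35)
im=get_image("wrist");np.savez(f"w{k}.npz",**im);crop(im,180,100,380,180,4,f"w{k}.png")
im2=get_image("scene");np.savez(f"s{k}.npz",**im2);crop(im2,200,150,310,260,6,f"s{k}.png")
def plane(P):
    c=P[:,:2].mean(0);A=np.c_[P[:,:2]-c,np.ones(len(P))];s=np.linalg.lstsq(A,P[:,2],rcond=None)[0];r=P[:,2]-A@s
    g=abs(r)<2;s=np.linalg.lstsq(A[g],P[g,2],rcond=None)[0];return s,c,r[g].std()
P=np.array([pxd(im,u,v) for u in range(215,345,3) for v in range(140,215,3) if not 255<u<300 or v<200])
s,c,r=plane(P);print("plate top plane slope",s[:2].round(4),"z",s[2].round(2),"at",c.round(1),r)
E
python3 meas.py 14
```

```text
time_s: 19.7
position: [0.5993, -0.0005, 0.0878]
tool_rot: [[-0.983, 0.184, -0.001], [0.184, 0.983, -0.0], [0.0, -0.0, -1.0]]
ft_force: [-0.1, 0.4, -1.1]
grip_width: 0.0107
t 19.7 at [ 5.993e+02 -5.000e-01  8.780e+01] yaw 169.42 grip 10.7 F [-0.1  0.4 -1.1]
shift units (start axes) [-0.005 -0.    -0.005] turn units [-0.004 -0.003  0.009] shift units in target axes [-0.005 -0.    -0.005]
plate top plane slope [-0.0345  0.0084] z 83.12 at [550.1   9.9] 1.1084712193037753
```

View pics/w14.png

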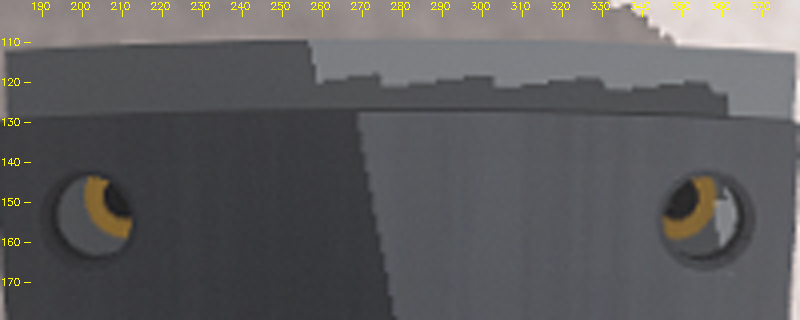

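View pics/s14.png

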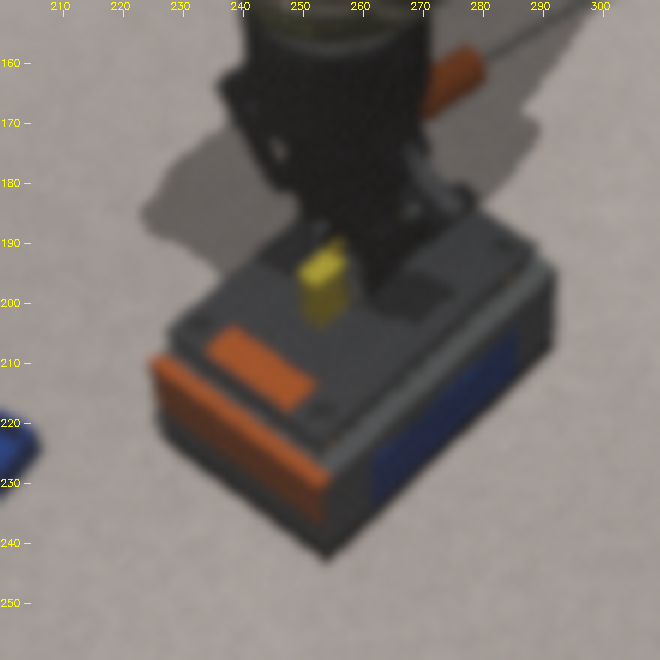

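Run:
```python
from h import *
im=load("w14.npz")
im["frame"]=np.clip(im["frame"].astype(float)*1.8,0,255).astype(np.uint8)
crop(im,185,135,220,175,11,"a.png");crop(im,337,135,375,175,11,"b.png")
x=cv2.imread("pics/a.png");y=cv2.imread("pics/b.png");cv2.imwrite("pics/ab14.png",np.hstack([x,y])[:, :800])
d=im["depth"]
P=np.array([pxd(im,u,v) for u in range(190,370,2) for v in range(132,300,2)])
uv=np.array([(u,v) for u in range(190,370,2) for v in range(132,300,2)])
rng=np.random.default_rng(0)
best=0
for _ in range(500):
    q=P[rng.choice(len(P),3,False)];n=np.cross(q[1]-q[0],q[2]-q[0]);
    if np.linalg.norm(n)<100:continue
    n/=np.linalg.norm(n);g=abs((P-q[0])@n)<.5
    if g.sum()>best and abs(n[2])>.98:best=g.sum();G=g
Q=P[G];c=Q.mean(0);A=np.c_[Q[:,:2]-c[:2],np.ones(len(Q))];s=np.linalg.lstsq(A,Q[:,2],rcond=None)[0]
print("plate",best,len(P),s.round(4),c.round(1),"z at centre",s[:2]@([599.5,-.5]-c[:2])+s[2])
```

```text
plate 3659 7560 [2.10000e-03 1.20000e-03 8.29686e+01] [567.8   5.8  83. ] z at centre 83.02766190905241
```

View pics/ab14.png

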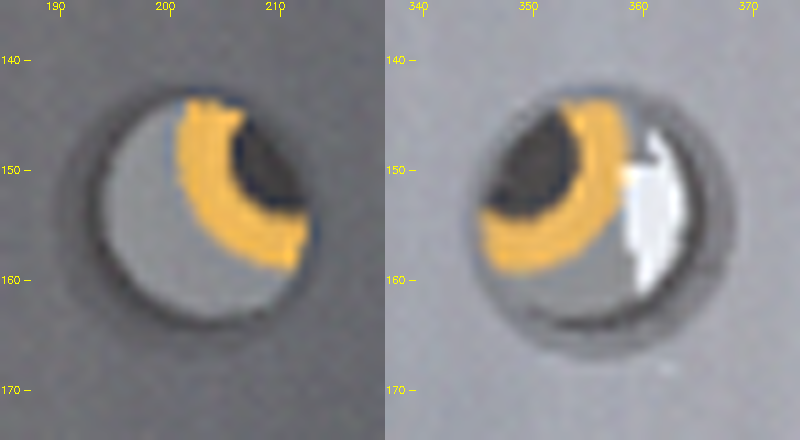

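```bash
cat > al.py <<'E'
from h import *
import sys
def al(k,TL,TR,HL,HR,zt=.062,zh=.082):
    im=load(f"w{k}.npz");W=lambda p,z:(px2w(im,*p,z,True)*1000)[:2]
    a=np.radians(-10.6);R=np.array([[np.cos(a),-np.sin(a)],[np.sin(a),np.cos(a)]])
    tl,tr,hl,hr=W(TL,zt),W(TR,zt),W(HL,zh),W(HR,zh)
    y=lambda p,q:np.degrees(np.arctan2(*(q-p)[::-1]))-90
    print("thread",tl.round(1),tr.round(1),np.linalg.norm(tl-tr).round(1),"yaw",y(tl,tr).round(2))
    print("hole",hl.round(1),hr.round(1),np.linalg.norm(hl-hr).round(1),"yaw",y(hl,hr).round(2))
    print("hole-thread in housing axes L",(R.T@(hl-tl)).round(2),"R",(R.T@(hr-tr)).round(2))
E
python3 - <<'E'
from al import *
al(14,(210.7,149.1),(349.2,149.3),(202,154.5),(356.3,154.5))
E
python3 goto.py 599.5 -0.5 87.7 169.4
```

```text
thread [534. -24.] [547.5  47.9] 73.1 yaw -10.67
hole [534.2 -24.1] [547.5  47. ] 72.3 yaw -10.61
hole-thread in housing axes L [ 0.22 -0.06] R [ 0.14 -0.86]
t 19.8 at [ 5.992e+02 -5.000e-01  8.780e+01] yaw 169.42 grip 10.6 F [ 0.1 -0.  -2.1]
shift units (start axes) [-0.005  0.002  0.001] turn units [-0.004 -0.004  0.003] shift units in target axes [-0.005  0.002  0.001]
```

```bash
python3 -m pendant '[8,0,0.008,0,0,0,0, 8,0,0,0,0,0,0, 8,0,0,0,0,0,0, 8,0,0,0,0,0,0, 8,0,0,0,0,0,0, 8,0,0,0,0,0,0]'
python3 meas.py 15 | head -3
python3 - <<'E'
from h import *
im=load("w15.npz")
im["frame"]=np.clip(im["frame"].astype(float)*1.8,0,255).astype(np.uint8)
crop(im,185,135,220,175,11,"a.png");crop(im,337,135,372,175,11,"b.png")
x=cv2.imread("pics/a.png");y=cv2.imread("pics/b.png");cv2.imwrite("pics/ab15.png",np.hstack([x,y]))
im=load("s15.npz");cv2.imwrite("pics/s15f.png",im["frame"][:,:,::-1])
E
```

```text
time_s: 20.4
position: [0.5993, -0.0002, 0.0877]
tool_rot: [[-0.983, 0.184, -0.001], [0.184, 0.983, -0.0], [0.001, -0.001, -1.0]]
ft_force: [-0.4, 0.4, -2.2]
grip_width: 0.0111
t 20.4 at [ 5.993e+02 -2.000e-01  8.770e+01] yaw 169.42 grip 11.1 F [-0.4  0.4 -2.2]
shift units (start axes) [-0.006 -0.008 -0.006] turn units [-0.004 -0.005  0.009] shift units in target axes [-0.006 -0.008 -0.006]
plate top plane slope [-0.0376  0.0054] z 83.02 at [550.   10.3] 1.1804127105837592
```

View pics/ab15.png

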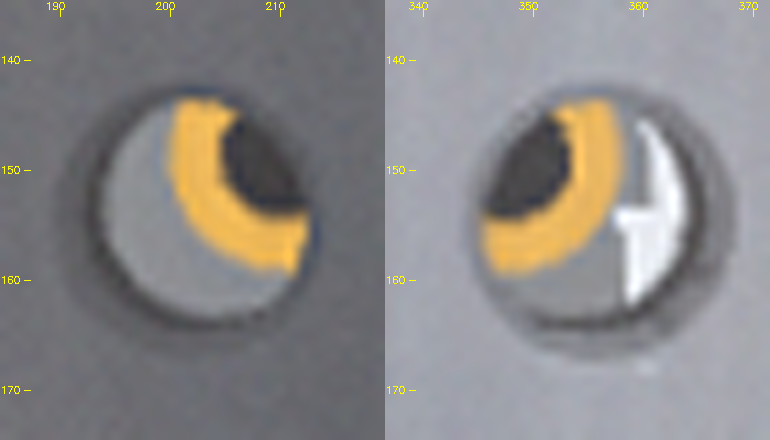

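View pics/s15f.png

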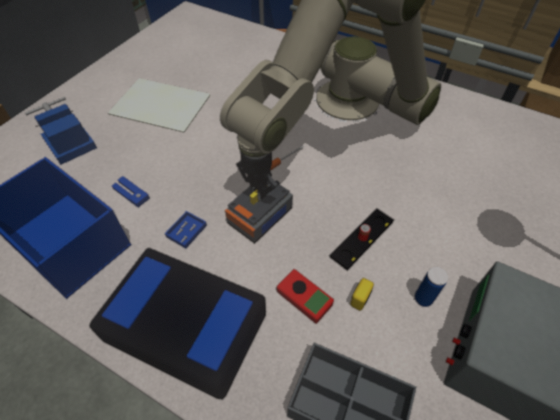

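```bash
python3 -m pendant '[8,0,0,0,0,0,0, 8,0,0,0,0,0,0, 8,0,0,0,0,0,0]' && python3 -c "
from rig import *
print(close_job())"
```

```text
time_s: 20.8
position: [0.5993, -0.0001, 0.0877]
tool_rot: [[-0.983, 0.184, -0.001], [0.184, 0.983, -0.0], [0.001, -0.001, -1.0]]
ft_force: [0.3, 0.9, -1.4]
grip_width: 0.011
the job is handed in; nothing more can be done
None
```

The job is done and was handed in at 20.8 s. Both green cells are in the tester bores, and the arm is holding the cover plate still over the housing.

- **Cells:** both stand button end up. Their top faces measured about 59 mm above the bench, against 58 mm expected with a camera reading about 1 mm high, so both are fully down. The red spent cell is still in the dock, and the last scene picture shows nothing else disturbed.
- **Cover height and level:** it is gripped by its rib with its orange end over the housing's orange end. The underside is about 77 mm above the bench, so about 15 mm above the housing. A fit to the plate showed it level to about 0.1°.
- **Hole alignment:** seen through the two holes at the non-orange end, the plate was within about 0.2 mm lengthwise. It was 0.5 mm off sideways, so I shifted it 0.4 mm, and the holes then looked centred. The yaw difference was under 0.1°.

**Checks that disagreed or were missing:**
- The wrist camera read about 1 mm differently from the top camera in y, so I aligned the cover to the housing within the wrist picture alone.
- A rough plane fit that still included the rib gave a false slope. I discarded it for one that left out the outliers.
- I could not see through the two holes at the orange end. Their alignment follows from the plate's measured position, yaw and level.

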